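# Snap the dust cap onto the wheel hub and keep it pressed home

## Robot

A 7-joint arm with a two-finger parallel gripper is mounted at the origin on a cart in front of the work surface, level with it; the furniture and walls round the work are solid. World frame = base frame: x ahead of the robot, y to its left, z up, the work surface at z = 0. Lengths are in m, angles in rad, forces in N, time in s.
With the tool pointing down it reaches from about 0.4 to 0.875 m from the base axis. Payload 19.3 kg.
Tool frame: the origin (TCP) lies midway between the tips of the shut fingers; the grasp point (between the pads) lies 19 mm behind it; z points along the fingers, y is the line along which they close (so a half turn about z gives the same grasp; the last joint's range is limited). The gripper opens to 85 mm and grips with 20 to 120 N. Pads are 22 mm wide; open, the fingers measure 114 mm over their backs; the gripper's body (76 mm by 85 mm) begins 54 mm behind the grasp point. The pads swing forward as they close: fully open they stand 13 mm farther back than shut.
Start: joints at [1.126, 0.521, -0.036, 1.599, 0.021, 1.021, -0.113], TCP at [0.229, -0.582, 0.231] pointing down, gripper open.
Joint ranges: [-2.91, 2.91], [-0.3, 2.13], [-1.5, 1.42], [0.17, 2.43], [-1.26, 4.41], [0.16, 1.93], [-2.52, 2.52]. Speed limits (rad/s): [1.89, 1.89, 2.39, 2.39, 3.01, 3.01, 3.01].

## Interface

Orientations are given as [roll, pitch, yaw] about the fixed x, y, z axes, in that order (R = Rz(yaw) Ry(pitch) Rx(roll)).
In Python, from workcell import bot, viewer, order gives the robot as it stands (bot), with the cameras (viewer) and the job (order).
- The arm moves only by the tool hand_motion, called after "Call:" by a JSON object that holds its "method" and its "body", one argument or row to a line. Schema: {"type":"object","properties":{"deltas":{"type":"array","items":{"type":"array","items":{"type":"number"},"minItems":7,"maxItems":7},"minItems":1,"maxItems":5},"squeeze":{"type":"number"},"only":{"type":"string"},"quiet":{"type":"boolean"},"lines":{"type":"string"}},"required":["deltas"],"additionalProperties":false}. deltas is a list of rows, 1 to 5 of them, each of 7 numbers: the finger opening in m, then dx, dy, dz in shares of 40 cm (1.0 is 40 cm), then a rotation vector rx, ry, rz in a scale on which 1.0 is 2 rad; each row is the pose to reach, as a shift and turn from the pose commanded when the call began, along the tool's axes at that moment; what a row does not reach only later rows make up. A row lasts 1/8 s, in which the tool goes at most 0.0625 m and 0.188 rad, less where a joint would pass 70% of its speed; a pose out of reach is approached as far as the arm can. The fingers move at their own pace and stop on an object; squeeze is the grip in N (left out, the last holds). Time passes only in rows, so rows that do not move let the fingers close. The tool returns the time, the measured TCP pose, the force, the opening and the grip force at its end. only (a regular expression) keeps the lines of the reply that match it, lines (a string "A,B") keeps lines A to B, and quiet returns only ok. No shift or turn number may pass 1 either way. Input that does not fit is refused with a message, and nothing moves.
- bot.observe(): the state, without advancing time (a new reading comes with each control period).
- viewer.grab_frame(name): name is "side" or "top" or "wrist"; returns the picture (400x640x3 uint8, blue, green, red); there is no depth.
- viewer.calibration(name): a dict with "vfov" (degrees; the focal length in pixels is half the picture's height over the tangent of half this angle, whatever the lens; pixels are square), "cx", "cy" (the principal point, pixels), "eye" and "attitude" of the camera in the world. Camera axes: x right, y down, z forward; pixel columns grow to the right and rows downward; lengths in m; the calibration is good to about 2 mm. A picture is of the moment at which its call begins: read the wrist's pose just before it. calibration takes no time and is no camera call; for the wrist camera it gives the pose at the moment of the call.
- order.job_done(): hands the job in; it is judged then, once.
The state is a dict: "clock": time; "qpos": joint angles; "qd": joint speeds; "joint_efforts": joint torques, N m; "position": TCP position; "tool_rot": TCP orientation; "force": force on the tool from outside, world axes, zero at the start; "moment": the same for the moment, N m; "grip_width": finger opening in m; "finger_force": force on a finger pad.
Only numpy, scipy, OpenCV 4.12 (cv2) and the standard library are available. Lean on these libraries where they do the work, as an engineer would, in place of code of your own. Each camera call takes 0.05 s, during which the arm holds its last target. There are 200 camera calls.

## Task

A wheel hub stands upright in a clamp on the bench; fit its dust cap: pick up the wider of the two black caps by its knob, set it over the stud on top of the hub, press straight down until it clicks past the sprung balls, then keep pressing until the cap has pushed the brass seal collar all the way down. Finish while still holding the cap pressed right home, collar fully down: do not let go or ease off. Leave the narrower cap and the other things on the bench where they lie.

Things in the scene. Friction and masses are not known exactly. Their poses are not given: they have to be found in the camera images.
- wide_cap: the cap to fit: black round cup, open side down, 44 mm wide, 43 mm tall, 60 g. Origin: centre of its open underside, z up. Flat shoulder 27 mm above the origin; on it a round knob, 24 mm diameter, 16 mm tall (27 to 43 mm), to grip from above; fingertips may bear on the shoulder. Inside: 31 mm opening through a lip 5 mm high, then a 37 mm bore 24 mm deep. Yaw does not matter
- hub: aluminium wheel hub with two spoke flanges (68 mm across), upright in a fixed dark steel clamp plate 100 x 80 x 12 mm; it does not move. Origin: on the vertical hub axis at bench height; z up
- stud_seat (a point): on the hub axis, 95 mm above the bench: the height of the cap's underside when it is right home (collar fully down)
- stud_tip (a point): centre of the stud's top, 22 mm above stud_seat. The stud is 26 mm in diameter, tapering to 18 mm over its last 5 mm
- stud_balls (a point): on the stud axis, 13 mm above stud_seat: centre height of four slippery sprung balls, 35 mm across them. A cap pushed down meets them with its underside about 17 mm above stud_seat, is resisted by roughly 5 to 15 N, gives way, and they snap out behind its lip (the click) when the underside is about 7 mm above stud_seat
- seal_collar (a joint): brass ring, 41 mm across, round the foot of the stud, on springs: 0 = up (its top 4 mm above stud_seat), 0.004 m = pressed fully down (its top at stud_seat). Pressing it takes 2 N at first, 6 N at the bottom, then it stops hard. Let go, it lifts the clicked cap by about 4 mm
- narrow_cap: the other, narrower black cap, 30 mm wide and 37 mm tall, same form, knob 20 mm wide; does not fit this stud; origin: centre of its open underside
- cone_spanner: loose flat dark spanner, 168 mm long, lying right of the hub
- brake_pad_a: loose black brake pad, 52 mm long, lying left of the hub
- tyre_lever_2: loose flat tyre lever, 117 mm long, lying near the front edge of the bench
- parts_dish: round metal dish of small parts, 136 mm wide, 22 mm high, left of the hub
- cog_18: flat pair of sprockets, 81 mm wide, far left of the hub
- cassette: cone of sprockets, 109 mm wide, 24 mm high, right of the hub
- spoke_key: small ring-shaped spoke key, 36 mm wide, right of the hub

How it is judged:
On the way, in this order (a step that is already met when the one before it is completed fails the run):
1. the wide cap is held clear of the bench, off the hub (height (world z) of wide_cap above 0.03 m and contact force between the fingers and wide_cap above 0.5 N), for 0.2 s.
2. the wide cap is clicked onto the stud: its lip has passed the balls (z of wide_cap in the frame of stud_seat below 0.0058 m and horizontal distance between wide_cap and stud_seat below 0.004 m), for 0.1 s.
At the end, for the whole second after the job is handed in: The program finishes while holding: the fingers still bear on the wide cap (over 2 N), its underside within 1.8 mm of stud_seat in height and 4 mm of the stud axis, upright within 0.1 rad, at rest, the seal collar pressed down more than 2.8 of its 4 mm (z of wide_cap in the frame of stud_seat below 0.0018 m and horizontal distance between wide_cap and stud_seat below 0.004 m and angle between wide_cap's own z axis and vertical below 0.1 rad and value of joint seal_collar above 0.0028 m and contact force between the fingers and wide_cap above 2 N and linear speed of wide_cap below 0.02 m/s); the arm keeps its last pose, push and grip.
It fails at once if the narrow cap or another loose thing is shifted by more than 40 mm (distance of any of narrow_cap, cone_spanner, brake_pad_a, tyre_lever_2, parts_dish, cog_18, cassette, spoke_key from where it was at the start of the episode above 0.04 m).
It also fails if it takes over 42 s, if anything falls off the work surface, if the arm or the gripper's body presses on something with over 40 N, if the wrist force passes 120 N, or if a joint passes its speed limit or range.

## Working session

There is one attempt and no reset: what is moved stays moved. The work goes in short steps, Python scripts to look and compute and a tool call to move; the robot and the scene stay as the last step left them, time stands still between calls to the robot, and variables do not carry over. Pictures are saved under pics/ and viewed, at most 10 in all, crops included, and the job is handed in when it is done.

```bash
ls; mkdir -p pics
```

Run:
```python
from workcell import bot, viewer, order
import cv2
for n in("top","side"):
    cv2.imwrite(f"pics/{n}0.png",viewer.grab_frame(n)); print(n,viewer.calibration(n))
print(bot.observe())
```

```text
pics
workcell.py
top {'vfov': 46.178074706169895, 'cx': 312.7857400850988, 'cy': 201.31253808603282, 'eye': array([ 0.22727987, -0.07946625,  1.14625641]), 'attitude': array([-2.88147729e+00,  6.21909389e-04, -1.37741780e+00])}
side {'vfov': 42.737318133515785, 'cx': 323.86235995305805, 'cy': 196.81629558669025, 'eye': array([0.20408202, 1.29182878, 0.64549469]), 'attitude': array([-1.95892867, -0.00995369, -2.9129186 ])}
{'clock': 0.1, 'qpos': array([ 1.12576592,  0.52198695, -0.03632813,  1.59990743,  0.02121098,
        1.02105824, -0.11276727]), 'qd': array([-0.00050859, -0.0013835 ,  0.00149436, -0.0013709 ,  0.00041949,
        0.00084974,  0.00031122]), 'joint_efforts': array([ 4.84757067e-03, -9.28485346e+01,  1.98464759e+00, -3.70532262e+01,
        1.81515457e-02,  5.48564305e-03, -4.87542525e-05]), 'position': array([ 0.228692  , -0.58136747,  0.23077859]), 'tool_rot': array([-3.14062078e+00,  7.41014047e-05,  3.74857742e-01]), 'force': array([ 0.14518324, -0.32866061,  0.05966186]), 'moment': array([ 0.04744942, -0.00206086,  0.05084996]), 'finger_force': 0.0, 'grip_width': 0.08560948749660571}
```

View pics/top0.png

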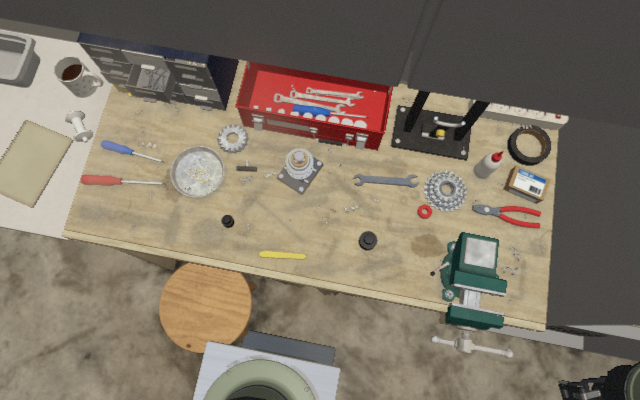

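View pics/side0.png

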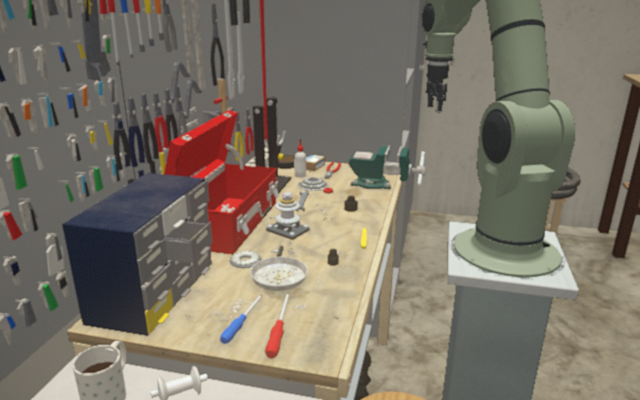

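The top view shows the wide cap near (369,240), the narrow cap at (228,221) and the hub near (299,160). In the side view the wide cap is near (351,203) and the hub near (288,210). I'll zoom in on both.

Create h.py:
```python
import numpy as np, cv2
from scipy.spatial.transform import Rotation as R
from workcell import bot, viewer, order
def cam(n):
    c=viewer.calibration(n); return 200/np.tan(np.radians(c['vfov']/2)),c['cx'],c['cy'],np.array(c['eye']),R.from_euler('xyz',c['attitude']).as_matrix()
def at_z(C,u,v,z):
    f,cx,cy,e,M=C; d=M@[(u-cx)/f,(v-cy)/f,1]; return e+d*(z-e[2])/d[2]
def proj(C,p):
    f,cx,cy,e,M=C; q=M.T@(np.array(p)-e); return np.array([cx+f*q[0]/q[2],cy+f*q[1]/q[2]])
```

Run:
```python
from h import *
t=cv2.imread('pics/top0.png');s=cv2.imread('pics/side0.png')
cr=lambda im,x,y:cv2.resize(im[y-25:y+25,x-35:x+35],None,fx=5.7,fy=5.7,interpolation=cv2.INTER_CUBIC)
cv2.imwrite('pics/m0.png',np.vstack([np.hstack([cr(t,369,240),cr(t,300,165)]),np.hstack([cr(s,351,203),cr(s,288,215)])]))
C=cam('top');print(at_z(C,369,240,.043),at_z(C,299,157,.117),at_z(C,228,221,.037))
S=cam('side');print(at_z(S,351,198,.043),at_z(S,289,196,.117))
```

```text
[ 0.44745491 -0.17204342  0.043     ] [0.594618   0.02583525 0.117     ] [0.42908705 0.1698341  0.037     ]
[ 0.44858079 -0.15641811  0.043     ] [0.58575697 0.04980798 0.117     ]
```

View pics/m0.png

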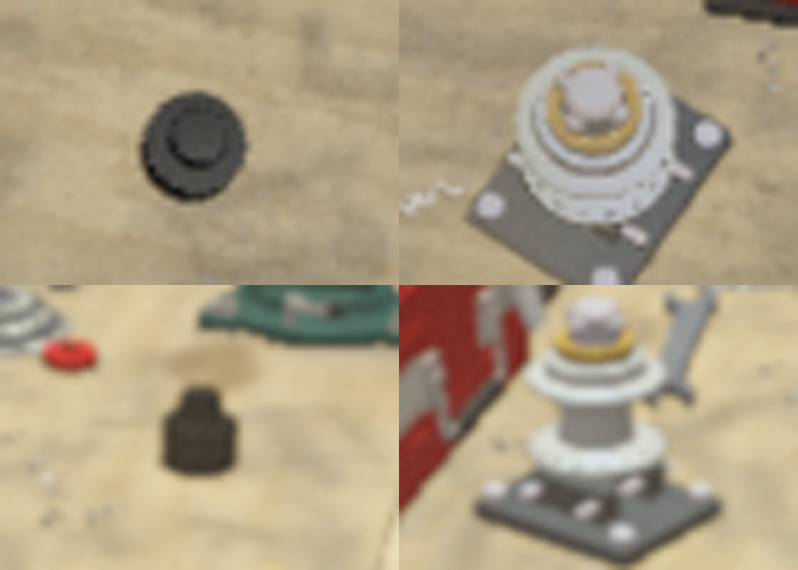

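The crops give the knob top at (368.4,239.6) and the stud tip at (299.6,155.4) in the top view. In the side view they are at (351.4,197) and (287.6,193.2).

Run:
```python
from h import *
from scipy.optimize import least_squares
T,S=cam('top'),cam('side')
for n,a,b,z in(('cap',(368.4,239.6),(351.4,197),.043),('stud',(299.6,155.4),(287.6,193.2),.117)):
    print(n,at_z(T,*a,z),at_z(S,*b,z),proj(S,at_z(T,*a,z)))
    r=least_squares(lambda p:np.r_[proj(T,p)-a,proj(S,p)-b],[.45,0,.1]);print(r.x,r.fun)
print(at_z(T,480,245,.1))
o=bot.observe();M=R.from_euler('xyz',o['tool_rot']).as_matrix()
print(M,M.T@(np.array([.43,-.172,.33])-o['position']))
W=cam('wrist');print(M.T@(W[3]-o['position']),M.T@W[4])
```

```text
cap [ 0.44813283 -0.17048496  0.043     ] [ 0.44883763 -0.16480576  0.043     ] [351.94558837 196.35490651]
[ 0.44908217 -0.17066786  0.04046009] [ 0.0189497  -0.18106477  0.23201602  0.05652946]
stud [0.59876595 0.0252528  0.117     ] [0.5954423 0.0310314 0.117    ] [287.05858969 192.34182802]
[0.59851528 0.02529521 0.11498121] [-0.01517423  0.39999971 -0.44708083 -0.17167898]
[ 0.47282156 -0.41434756  0.1       ]
[[ 9.30559715e-01  3.66139914e-01 -4.24796334e-04]
 [ 3.66140152e-01 -9.30559304e-01  8.77251467e-04]
 [-7.41014046e-05 -9.71869870e-04 -9.99999525e-01]] [ 0.33720763 -0.30733024 -0.09894776]
[ 0.0700725   0.00115124 -0.14257858] [[ 7.67062890e-04 -9.60920056e-01 -2.76824958e-01]
 [ 9.99999625e-01  8.48558543e-04 -1.74602467e-04]
 [ 4.02681195e-04 -2.76824720e-01  9.60920347e-01]]
```

Careful with the scale: shifts go in shares of 40 cm and turns go in shares of 2 rad. That gives: 0.17 m is 0.425, -0.155 m is -0.3875.

Call:
{"method": "hand_motion", "body": {
  "deltas": [
    [0.085, 0.05, -0.05, -0.1375, 0, 0, 0],
    [0.085, 0.125, -0.125, -0.25, 0, 0, 0],
    [0.085, 0.225, -0.225, -0.25, 0, 0, 0],
    [0.085, 0.325, -0.3, -0.25, 0, 0, 0],
    [0.085, 0.425, -0.3875, -0.25, 0, 0, 0]
  ],
  "squeeze": 20
}}

```text
clock: 0.72
position: [0.3308, -0.3736, 0.3312]
tool_rot: [3.142, 0.0, 0.375]
force: [0.4, 0.1, 0.3]
grip_width: 0.085
finger_force: 0.0
```

Call:
{"method": "hand_motion", "body": {
  "deltas": [
    [0.085, 0.1, -0.1, 0, 0, 0, 0],
    [0.085, 0.2, -0.2, 0, 0, 0, 0],
    [0.085, 0.3, -0.3, 0, 0, 0, 0],
    [0.085, 0.4, -0.3625, 0, 0, 0, 0],
    [0.085, 0.425, -0.375, 0.075, 0, 0, 0]
  ]
}}

```text
clock: 1.35
position: [0.4357, -0.1709, 0.3022]
tool_rot: [3.14, -0.003, 0.379]
force: [-0.1, -0.5, -0.7]
grip_width: 0.0847
finger_force: 0.0
```

Run:
```python
from h import *
o=bot.observe();M=R.from_euler('xyz',o['tool_rot']).as_matrix()
print(o['position'],o['tool_rot'],M.T@(np.array([.4485,-.1702,.12])-o['position']))
W=cam('wrist');cv2.imwrite('pics/w1.png',viewer.grab_frame('wrist'));print(proj(W,[.4485,-.1702,.043]))
```

```text
[ 0.43570582 -0.17089626  0.30218407] [ 3.13989846e+00 -3.00778350e-03  3.78549547e-01] [0.01159767 0.0037727  0.18222643]
[326.90664148 150.77970539]
```

View pics/w1.png

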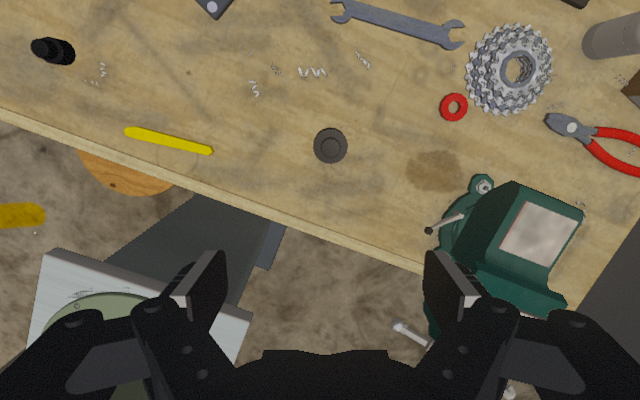

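The knob top shows at about (331,148), within a few mm of the prediction, and the fingers straddle clear ground. I'll descend partway and measure again.

Scaled: 0.16 m is 0.4, 0.13 m is 0.325.

Call:
{"method": "hand_motion", "body": {
  "deltas": [
    [0.085, 0.01, 0.005, 0.1, 0, 0, 0],
    [0.085, 0.02, 0.01, 0.225, 0, 0, 0],
    [0.085, 0.03, 0.015, 0.325, 0, 0, 0],
    [0.085, 0.03, 0.015, 0.4, 0, 0, 0],
    [0.085, 0.03, 0.015, 0.4, 0, 0, 0]
  ]
}}

```text
clock: 2.02
position: [0.4456, -0.1747, 0.1401]
tool_rot: [-3.139, 0.003, 0.374]
force: [-0.5, 1.2, 0.5]
grip_width: 0.0849
finger_force: 0.0
```

Run:
```python
from h import *
W=cam('wrist');im=viewer.grab_frame('wrist');print(proj(W,[.4485,-.1702,.043]),W[0])
o=bot.observe();print(o['position'],o['tool_rot'])
cv2.imwrite('pics/w2.png',im)
```

```text
[319.43251761 191.54657074] 333.12882133391884
[ 0.44649574 -0.17480776  0.14146318] [-3.14069706e+00  1.30032903e-03  3.74346050e-01]
```

View pics/w2.png

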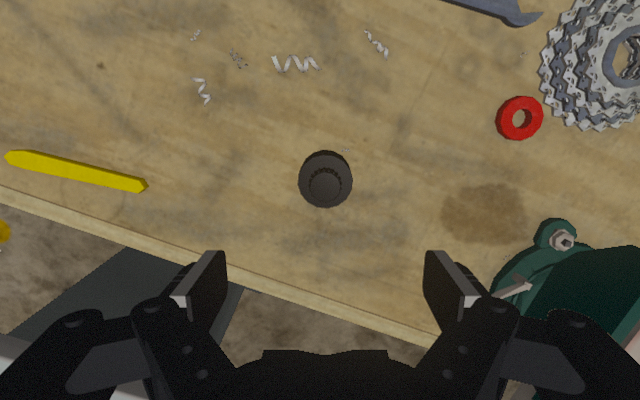

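The knob top is centred at about (325,187).

Run:
```python
from h import *
W=cam('wrist');p=at_z(W,325,187,.043)
o=bot.observe();M=R.from_euler('xyz',o['tool_rot']).as_matrix()
print(p,o['position'],M.T@(np.array([p[0],p[1],.030])-o['position']))
```

```text
[ 0.45403003 -0.17315038  0.043     ] [ 0.44649574 -0.17480776  0.14146318] [0.0077635  0.00131223 0.11145205]
```

Call:
{"method": "hand_motion", "body": {
  "deltas": [
    [0.085, 0.0175, 0.0025, 0.1, 0, 0, 0],
    [0.085, 0.0175, 0.0025, 0.2, 0, 0, 0],
    [0.085, 0.0175, 0.0025, 0.25, 0, 0, 0],
    [0.085, 0.0175, 0.0025, 0.2775, 0, 0, 0],
    [0.085, 0.0175, 0.0025, 0.2775, 0, 0, 0]
  ]
}}

```text
clock: 2.7
position: [0.4542, -0.1732, 0.031]
tool_rot: [3.141, -0.0, 0.375]
force: [0.0, -0.5, -0.1]
grip_width: 0.0848
finger_force: 0.0
```

Call:
{"method": "hand_motion", "body": {
  "deltas": [
    [0.024, 0, 0, 0, 0, 0, 0],
    [0.01, 0, 0, 0, 0, 0, 0],
    [0.01, 0, 0, 0, 0, 0, 0],
    [0.01, 0, 0, 0, 0, 0, 0],
    [0.01, 0, 0, 0, 0, 0, 0]
  ],
  "squeeze": 60
}}

```text
clock: 3.32
position: [0.4539, -0.1729, 0.0308]
tool_rot: [3.141, -0.0, 0.375]
force: [-2.7, 1.6, 10.3]
grip_width: 0.0211
finger_force: 58.3
```

Run:
```python
from h import *
im=viewer.grab_frame('wrist');s=viewer.grab_frame('side')
cv2.imwrite('pics/w3.png',np.hstack([im[150:400,120:520],cv2.resize(s[150:250,300:400],(250,250))]))
```

```text
(no output)
```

View pics/w3.png

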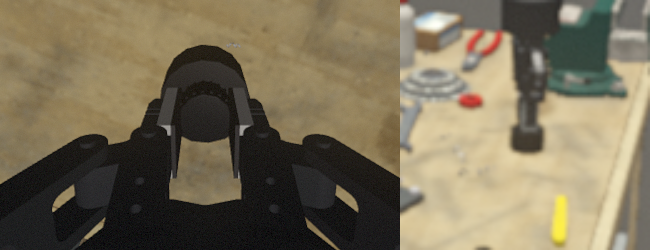

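The knob sits between the pads, with its top centre at full-image pixel (325,268).

Run:
```python
from h import *
W=cam('wrist');o=bot.observe();M=R.from_euler('xyz',o['tool_rot']).as_matrix()
for v in(264,268,272):
    p=at_z(W,325,v,.043);print(p,M.T@(p-o['position']))
print(o)
```

```text
[ 0.45627067 -0.17334151  0.043     ] [ 0.00202359  0.00126426 -0.01225277]
[ 0.45448551 -0.1740459   0.043     ] [ 0.00010448  0.00126635 -0.01225332]
[ 0.45268714 -0.1747555   0.043     ] [-0.00182882  0.00126845 -0.01225387]
{'clock': 3.425, 'qpos': array([ 0.3864518 ,  0.64168435, -0.19104964,  2.08941329,  0.27442402,
        0.43320536, -1.2134428 ]), 'qd': array([ 2.77092061e-04, -9.33835458e-04,  5.63443361e-04, -1.02600056e-03,
        3.80693676e-04,  3.98610763e-05,  4.23409173e-04]), 'joint_efforts': array([ 1.79423620e-01, -7.97906685e+01, -6.28063045e-01, -1.73577529e+01,
        1.47568812e-01, -6.39698859e-01,  1.02841857e-02]), 'position': array([ 0.45392946, -0.17290806,  0.03074625]), 'tool_rot': array([ 3.14127099e+00, -2.85828286e-04,  3.74736972e-01]), 'force': array([-1.78523399,  0.70689162, 10.62550547]), 'moment': array([ 0.21611245,  0.47628433, -0.05973718]), 'finger_force': 58.28234374523163, 'grip_width': 0.02115651472998722}
```

The grasp is centred. I'll lift, then approach to a point short of the hub where the wrist camera can see it.

Scaled: -0.18 m is -0.45, -0.15 m is -0.375.

Call:
{"method": "hand_motion", "body": {
  "deltas": [
    [0.01, 0, 0, -0.125, 0, 0, 0],
    [0.01, 0, 0, -0.25, 0, 0, 0],
    [0.01, 0.025, -0.025, -0.375, 0, 0, 0],
    [0.01, 0.1, -0.1, -0.45, 0, 0, 0],
    [0.01, 0.2, -0.2, -0.45, 0, 0, 0]
  ]
}}

```text
clock: 4.05
position: [0.5002, -0.0692, 0.2129]
tool_rot: [3.139, -0.003, 0.372]
force: [1.0, -0.8, -2.0]
grip_width: 0.0213
finger_force: 59.4
```

Call:
{"method": "hand_motion", "body": {
  "deltas": [
    [0.01, 0.05, -0.075, 0, 0, 0, 0],
    [0.01, 0.1, -0.1175, 0, 0, 0, 0],
    [0.01, 0.1, -0.1175, 0, 0, 0, 0],
    [0.01, 0.1, -0.1175, 0, 0, 0, 0]
  ]
}}

```text
clock: 4.55
position: [0.5186, -0.0114, 0.2102]
tool_rot: [3.141, 0.001, 0.374]
force: [0.4, -0.2, -0.8]
grip_width: 0.021
finger_force: 59.4
```

Run:
```python
from h import *
W=cam('wrist');im=viewer.grab_frame('wrist');np.save('W.npy',np.array([0]));print(proj(W,[.604,.0225,.117]))
cv2.imwrite('pics/w4.png',im);print(bot.observe()['position'])
```

```text
[322.70498419  65.85715084]
[ 0.51858843 -0.01163228  0.21022151]
```

View pics/w4.png

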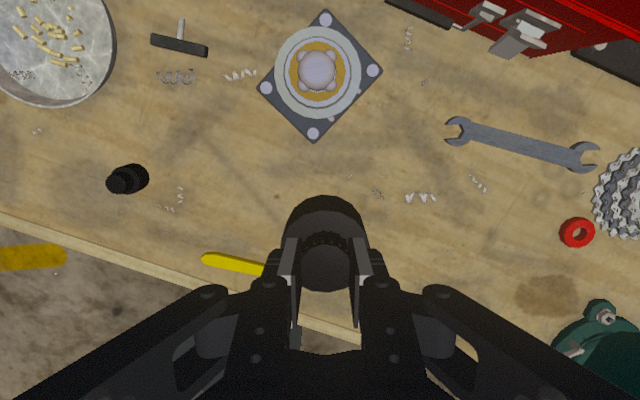

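The stud tip appears at about (318,70), with the brass collar around it. I'll fit the collar and tip numerically.

Run:
```python
from h import *
im=cv2.imread('pics/w4.png');W=cam('wrist')
hsv=cv2.cvtColor(im,cv2.COLOR_BGR2HSV);m=((hsv[...,1]>110)&(abs(hsv[...,0].astype(int)-20)<8)).astype(np.uint8)*255
m[:,:270]=0;m[:,365:]=0;m[115:]=0;m[:25]=0
c=max(cv2.findContours(m,cv2.RETR_EXTERNAL,cv2.CHAIN_APPROX_NONE)[0],key=len);e=cv2.fitEllipse(cv2.convexHull(c));print(e)
o=bot.observe();M=R.from_euler('xyz',o['tool_rot']).as_matrix()
for p in(at_z(W,*e[0],.099),at_z(W,318,70,.117)):print(p,M.T@(p-o['position']))
# held knob / cap apparent pos
p=at_z(W,326,268,o['position'][2]+.0123);print(M.T@(p-o['position']))
cv2.imwrite('pics/c.png',np.hstack([cv2.resize(im[30:110,278:358],(560,560),interpolation=cv2.INTER_CUBIC),cv2.resize(cv2.cvtColor(m,cv2.COLOR_GRAY2BGR)[30:110,278:358],(240,560))]))
```

```text
((316.6197204589844, 70.96778869628906), (55.337852478027344, 58.85560989379883), 178.0977783203125)
[0.60075174 0.02569239 0.099     ] [ 0.09018147 -0.00476398  0.11117002]
[0.60048624 0.0241514  0.117     ] [ 0.08936147 -0.00342306  0.09317072]
[ 0.00013022  0.00171878 -0.01229976]
```

View pics/c.png

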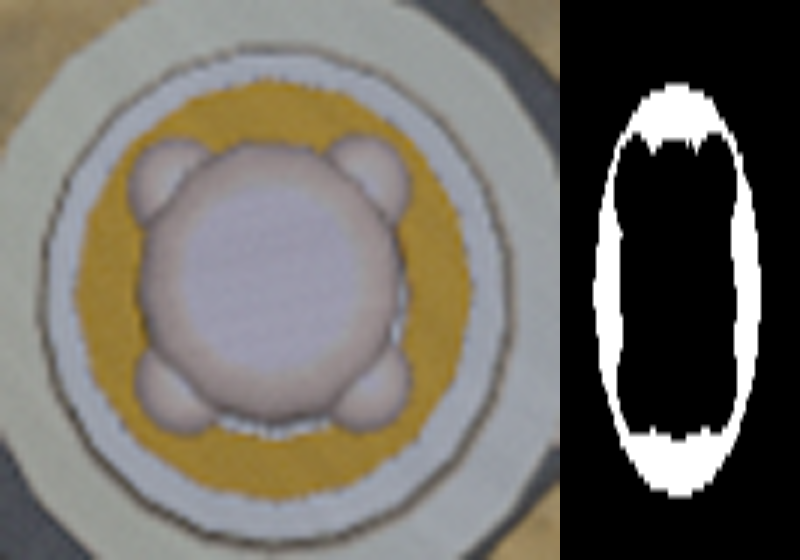

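Scaled: 0.09 m is 0.225, -0.006 m is -0.015.

Call:
{"method": "hand_motion", "body": {
  "deltas": [
    [0.01, 0.1, -0.0075, 0, 0, 0, 0],
    [0.01, 0.1875, -0.015, 0.025, 0, 0, 0],
    [0.01, 0.225, -0.015, 0.075, 0, 0, 0],
    [0.01, 0.225, -0.015, 0.1375, 0, 0, 0],
    [0.01, 0.225, -0.015, 0.1375, 0, 0, 0]
  ],
  "squeeze": 90
}}

```text
clock: 5.22
position: [0.5994, 0.0267, 0.1539]
tool_rot: [-3.141, 0.003, 0.374]
force: [-0.9, 1.0, -0.7]
grip_width: 0.0202
finger_force: 88.3
```

Run:
```python
from h import *
W=cam('wrist');im=viewer.grab_frame('wrist');s=viewer.grab_frame('side')
cv2.imwrite('pics/w5.png',np.hstack([im[150:400,120:520],cv2.resize(s[160:260,240:340],(250,250),interpolation=cv2.INTER_CUBIC)]));print(bot.observe()['position'])
```

```text
[0.60056695 0.02709986 0.15602156]
```

View pics/w5.png

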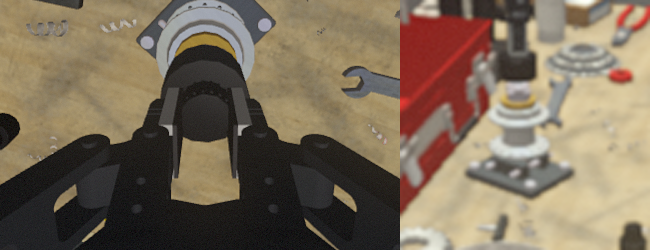

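The cap sits directly above the stud in both views, so I'll press down in stages and watch the force.

Scaled: 0.011 m is 0.0275, 0.008 m is 0.02.

Call:
{"method": "hand_motion", "body": {
  "deltas": [
    [0.01, 0, 0, 0.01, 0, 0, 0],
    [0.01, 0, 0, 0.02, 0, 0, 0],
    [0.01, 0, 0, 0.0275, 0, 0, 0],
    [0.01, 0, 0, 0.0275, 0, 0, 0]
  ]
}}

```text
clock: 5.82
position: [0.6004, 0.0278, 0.1441]
tool_rot: [-3.141, 0.0, 0.375]
force: [-0.2, 0.4, -0.3]
grip_width: 0.02
finger_force: 88.3
```

Call:
{"method": "hand_motion", "body": {
  "deltas": [
    [0.01, 0, 0, 0.0075, 0, 0, 0],
    [0.01, 0, 0, 0.015, 0, 0, 0],
    [0.01, 0, 0, 0.0225, 0, 0, 0],
    [0.01, 0, 0, 0.0225, 0, 0, 0]
  ]
}}

```text
clock: 6.32
position: [0.6004, 0.0275, 0.135]
tool_rot: [3.141, 0.0, 0.375]
force: [0.8, -2.0, -4.2]
grip_width: 0.0197
finger_force: 88.4
```

Scaled: 0.008 m is 0.02, 0.006 m is 0.015.

Call:
{"method": "hand_motion", "body": {
  "deltas": [
    [0.01, 0, 0, 0.0075, 0, 0, 0],
    [0.01, 0, 0, 0.015, 0, 0, 0],
    [0.01, 0, 0, 0.02, 0, 0, 0],
    [0.01, 0, 0, 0.02, 0, 0, 0]
  ]
}}

```text
clock: 6.82
position: [0.6005, 0.0277, 0.1273]
tool_rot: [3.142, 0.0, 0.375]
force: [-1.7, -2.0, 4.3]
grip_width: 0.0198
finger_force: 89.0
```

Call:
{"method": "hand_motion", "body": {
  "deltas": [
    [0.01, 0, 0, 0.0025, 0, 0, 0],
    [0.01, 0, 0, 0.005, 0, 0, 0],
    [0.01, 0, 0, 0.005, 0, 0, 0]
  ]
}}

```text
clock: 7.2
position: [0.6007, 0.0278, 0.1259]
tool_rot: [3.141, -0.0, 0.375]
force: [-3.6, -3.1, 13.0]
grip_width: 0.0201
finger_force: 90.2
```

Scaled: 0.002 m is 0.005, 0.001 m is 0.0025.

Call:
{"method": "hand_motion", "body": {
  "deltas": [
    [0.01, 0, 0, 0.0025, 0, 0, 0],
    [0.01, 0, 0, 0.005, 0, 0, 0],
    [0.01, 0, 0, 0.005, 0, 0, 0],
    [0.01, 0, 0, 0.005, 0, 0, 0]
  ]
}}

```text
clock: 7.7
position: [0.6011, 0.0279, 0.1254]
tool_rot: [3.141, -0.002, 0.375]
force: [-11.7, -2.6, 37.4]
grip_width: 0.02
finger_force: 92.8
```

Run:
```python
from h import *
s=viewer.grab_frame('side');w=viewer.grab_frame('wrist')
cv2.imwrite('pics/w6.png',np.hstack([w[150:400,120:520],cv2.resize(s[170:240,255:325],(400,400),interpolation=cv2.INTER_CUBIC)[:250]]));o=bot.observe();print(o['position'],o['force'],o['moment'])
```

```text
[0.60105947 0.02792052 0.1254211 ] [-11.24622716  -1.78715625  37.35158514] [-0.62530565  2.59962527 -0.01638114]
```

View pics/w6.png

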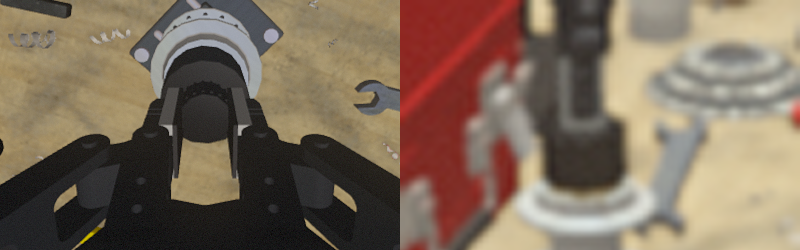

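The force jumped to 37 N with almost no further travel, at the height expected for home. That is the hard stop, and the cap is seated flush. Handing in.

```bash
python3 -c "
from workcell import bot, viewer, order
print(order.job_done())"
```

```text
the job is handed in; nothing more can be done
None
```

The wide cap is on the stud and pressed to the hard stop (about 37 N at the expected home height), still gripped; I handed the job in at about 8 s, and no verdict was returned.

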